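Cock the spring pin setter

TASK

Cock the spring pin setter ready for its next hinge pin: take its sprung arm by the upright handle, draw it fully back past the steel hook, slide it sideways until its head just touches the tongue inside the hook, then ease it forward until the hook has quietly taken all the pull, and let go so that it stays cocked. The hook is a hair trigger: never push it open, never let the arm snap or ram against it, and leave the things lying around alone.

Things in the scene. Friction and masses are not known exactly. Their poses are not given: they have to be found in the camera images.
- setter: Spring pin setter fixed on the cart: grey bed plate 12 mm thick, x -95 to +305, y -70 to +80 mm; sprung steel arm with upright handle; steel hook. x axis: the way it strikes (spring pulls the arm to +x, drawing back is to -x); y: the hook's side; z up. Origin on the cart top, below the handle of the cocked arm. Cocked: head inside the hook, side at the tongue, shoulder held behind the lip.
- hook_pin (a point): NOMINAL place of the steel hook's upright turning pin: x -44, y +8, z +40 mm in the setter's frame. The user clamps the hook wherever it suits: the whole hook stands up to 7 mm either way in x and 10 mm in y from nominal; this is not reported, find it by feel. The hook lies flat at z 36 to 44 mm like a C open to -y; its back runs from the pin forward (+x) to the lip.
- hook_lip (a point): NOMINAL middle of the lip's rear face, 64 mm ahead of the pin (same hidden offset as the pin). The lip is a bar 5 mm thick that reaches to -y in front of the arm's head; nominally its end is at x +20, y +8 mm in the setter's frame. It holds the head's front shoulder. About 1.2 N sideways on the lip opens the hook; ramming the head on it hard (over 18 N) is wrong.
- hook_tongue (a point): NOMINAL tip of the tongue, a 6 mm round stud inside the hook 28 mm ahead of the pin (x -16, y +11 mm, same hidden offset); the lip reaches 3 mm farther to -y than it. The head's side comes to rest here. About 3 N on it starts to turn the hook; each mm more opens it 0.036 rad, and beyond 2 mm it counts as pushed open (the lip runs off the head).
- grip (a point): On the axis of the arm's upright handle, 80 mm above the cart: plain round rod, 12 mm diameter, z 46 to 102 mm, on the middle of the arm's head. The head is a steel block 40 mm long (along the arm), 22 mm wide, z 34 to 46 mm; ahead of it the arm is a 7 mm wide bar, so the head has a shoulder at each side. All else near the handle is lower than 50 mm.
- striker (a joint): How far the sprung arm is drawn back, m (pure slide along x): 0 at rest (fired), 0.074 hard stop. Pull 2.4 N at 0, plus 1.2 N per 10 mm, about 9 N cocked. Hooked it reads 0.048 to 0.062 by where the hook is set; from 0.065 the head is behind the lip in every case, so draw to 0.065-0.072. The handle's x in the setter's frame is 0.055 m minus this. Let go with a gap over about 1 mm, it slams.
- shift (a joint): Sideways place of the arm, m: it rides on a cross-slide and moves straight along the setter's y almost freely (0.2 N), not turning. 0 = handle 24 mm to -y of the setter's centre line, 0.024 = handle at y = 0, 0.043 = end. Starts between 0 and 0.0045; kept below 0.006 while drawing, the head clears the hook. The head meets the tongue with the handle between y = -10 and +10 mm (nominal 0).
- hook (a joint): Opening angle of the steel hook in rad: 0 = closed (where its light spring holds it), growing as its lip moves away to +y.
- canister: Bystander: aluminium screw-top canister, 48 mm diameter, 50 mm tall, standing near the setter; origin at the centre of its underside.
- screwdriver: Bystander: chrome mini screwdriver, 115 mm long, 11 mm thick, lying near the setter.
- frame: Bystander: brown horn-effect spectacle frame, about 135 x 45 x 11 mm, lying flat near the setter.
- lens: Bystander: frosted round glass lens, 54 mm diameter, 5 mm thick, lying flat near the setter.

How it is judged:
On the way, in this order (a step that is already met when the one before it is completed fails the run):
1. the arm is drawn back past the hook (value of joint striker above 0.0635 m), for 0.1 s.
2. the head lies behind the lip and the hook carries at least 5 N of the pull (contact force between shift_c0 and hook_c0 above 5 N and value of joint hook below 0.08 rad), for 0.2 s.
At the end, for the whole second after the job is handed in: The arm is let go and at rest, cocked (striker between 0.045 and 0.0635 m), its pull (over 5 N) held by the lip of the hook, with the hook closed (under 0.05 rad) (value of joint striker between 0.045 and 0.0635 m and value of joint hook below 0.05 rad and velocity of joint striker between -0.01 and 0.01 m/s and contact force between shift_c0 and hook_c0 above 5 N); the robot touches nothing.
It fails at once if the arm snaps forward or slams (faster than 0.3 m/s towards the front) (velocity of joint striker below -0.3 m/s).
It fails at once if the hook is pushed open (more than 0.08 rad) (value of joint hook above 0.08 rad).
It fails at once if the arm's head is rammed against the hook's lip with more than 18 N (contact force between shift_c0 and hook_c0 above 18 N).
It fails at once if a thing lying around is moved more than 15 mm (distance of any of canister, screwdriver, frame, lens from where it was at the start of the episode above 0.015 m).
It also fails if it takes over 72 s, if anything falls off the work surface, if the arm or the gripper's body presses on something with over 40 N, if the wrist force passes 120 N, or if a joint passes its speed limit or range.

ROBOT

A 6-joint arm with a two-finger parallel gripper is mounted at the origin on the work surface. World frame = base frame: x ahead of the robot, y to its left, z up, the work surface at z = 0. Lengths are in m, angles in rad, forces in N, time in s.
With the tool pointing down it reaches from about 0.25 to 0.725 m from the base axis. Payload 4 kg.
Tool frame: the origin (TCP) lies midway between the tips of the shut fingers; the grasp point (between the pads) lies pinch_z behind it (pinch_z is the distance from the TCP to the grasp point, in m); z points along the fingers, y is the direction in which the jaws open and shut (so a half turn about z gives the same grasp; the last joint's range is limited). The gripper opens to 85 mm and grips with 20 to 120 N. Pads are 22 mm wide; open, the fingers measure 114 mm over their backs; the gripper's body (76 mm by 85 mm) begins 54 mm behind the grasp point. The pads swing forward as they close: fully open they stand 13 mm farther back than shut.
Start: joints at [1.133, 0.241, 0.005, 1.335, 0, 1.571], TCP at [0.212, 0.453, 0.231] pointing down, gripper open.
Joint ranges: [-2.72, 2.72], [-1.05, 1.87], [-1.09, 1.28], [-1.99, 2.15], [-1.42, 1.44], [-3.14, 3.14]. Speed limits (rad/s): [2.79, 2.79, 3.14, 3.14, 3.14, 3.14].

INTERFACE

Orientations are given as a unit quaternion [x, y, z, w].
In Python, from workcell import * gives the robot as it stands.
- The arm moves only by the tool move_arm, never from a script. Its argument "motion" is a list of rows, each a list of 3 entries, a list of its own where there are three numbers: the finger opening in mm, from 0 to 85.4, then the shift along the tool's x, y, z in units of 50 mm (1.0 is 50 mm), then the turn about the tool's z in units of 6 degrees (1.0 is 6 degrees). In form: [[claw, [dx, dy, dz], roll], ...]. A call has exactly 10 rows; each row is the pose to reach, as a shift and turn from the pose commanded when the call began, along the tool's axes at that moment; what a row does not reach only later rows make up. A row lasts 1/10 s, in which the tool goes at most 50 mm and 8.59 degrees, less where a joint would pass 70% of its speed; a pose out of reach is approached as far as the arm can. A call with a gripper value outside its range is refused whole. The fingers move at their own pace and stop on an object; the grip force is fixed at half the most. Time passes only in rows, so rows that repeat a pose let the fingers close, or fill a call up. It gives the time, the measured TCP pose, the force and the opening at its end, in the units of the state.
- get_obs(): the state, without advancing time (a new reading comes with each control period).
- camera(name): name is "side" or "top" or "wrist"; returns a dict with "color" (400x640x3 uint8, red, green, blue), "fx", "fy", "cx", "cy" (pixels), "rvec" (rotation vector, rad) and "tvec" (3), from world to camera coordinates, as OpenCV has them; the wrist camera has in their place "mount" (4x4, takes a point from camera to tool coordinates, whose origin is the TCP and whose axes are the flange's). Camera axes: x right, y down, z forward; pixel columns grow to the right and rows downward; lengths in m; the calibration is good to about 2 mm. The wrist camera is an equidistant fisheye: a pixel r from the principal point sees the ray r / f radians off the axis. A picture is of the moment at which its call begins: read the wrist's pose just before it. There is no depth.
- job_done(): hands the job in, once; it reports no verdict.
The state is a dict: "clock": time; "joint_pos": joint angles; "joint_vel": joint speeds; "tau": joint torques, N m; "eef_pos": TCP position; "tool_rot": TCP orientation; "ft_force": force on the tool from outside, world axes, zero at the start; "ft_torque": the same for the moment, N m; "grip_width": finger opening in m.
Only numpy, scipy, OpenCV 4.12 (cv2) and the standard library are available. Lean on these libraries where they do the work, as an engineer would, in place of code of your own. Each camera call takes 0.05 s, during which the arm holds its last target.

## Working session

There is one attempt and no reset: what is moved stays moved. The work goes in short steps, Python scripts to look and compute and a tool call to move; the robot and the scene stay as the last step left them, time stands still between calls to the robot, and variables do not carry over. Pictures are saved under pics/ and viewed, and the job is handed in when it is done.

Besides the shell and the picture viewer there is one more tool, called after "Request:" by a JSON object that holds its "method" and its "body". move_arm: Moves the arm, as the interface text tells. Its arguments: {"type":"object","properties":{"motion":{"type":"array","items":{"type":"array"}}},"required":["motion"]}

```bash
mkdir -p pics; ls; cat > h.py <<'E'
from workcell import *
import numpy as np, cv2
def save(n,c): cv2.imwrite(f'pics/{n}.png',cv2.cvtColor(c['color'],cv2.COLOR_RGB2BGR))
E
python3 - <<'E'
from h import *
o=get_obs();print(o)
for n in ['side','top','wrist']:
    c=camera(n); save(n+'0',c); print(n,{k:np.round(v,4).tolist() for k,v in c.items() if k!='color'})
E
```

```text
pics
{'clock': 0.0, 'joint_pos': array([1.13305450e+00, 2.41442660e-01, 3.75594535e-03, 1.33519597e+00,
       4.96688159e-05, 1.57082226e+00]), 'joint_vel': array([ 0.00099626, -0.00016029,  0.00132853, -0.00091329,  0.00028698,
        0.00149537]), 'tau': array([-1.60425305e-03, -3.72317004e+01,  2.52409476e+01,  1.68732530e-02,
       -2.09082731e-05,  6.34782520e-07]), 'eef_pos': array([0.21167305, 0.45230444, 0.23041023]), 'tool_rot': array([ 2.17140176e-01,  9.76139875e-01, -1.01290170e-03, -2.50731436e-04]), 'ft_force': array([ 0.65140902, -0.04462478, -0.12232869]), 'ft_torque': array([0.05895537, 0.0206305 , 0.01957456]), 'grip_width': 0.08558852532057783}
side {'fx': 503.3399, 'fy': 503.3399, 'cx': 320.7372, 'cy': 199.3535, 'rvec': [2.1955, -0.1816, 0.1041], 'tvec': [-0.6176, 0.1513, 0.9196]}
top {'fx': 476.8219, 'fy': 476.8219, 'cx': 323.3477, 'cy': 201.5842, 'rvec': [2.1873, -2.1935, 0.077], 'tvec': [0.0668, 0.6355, 1.0128]}
wrist {'fx': 309.7069, 'fy': 309.7069, 'cx': 320.0069, 'cy': 197.6997, 'mount': [[0.0008, -0.9592, -0.2828, 0.0707], [1.0, 0.001, -0.0004, 0.0002], [0.0007, -0.2828, 0.9592, -0.1427], [0.0, 0.0, 0.0, 1.0]]}
```

View pics/side0.png

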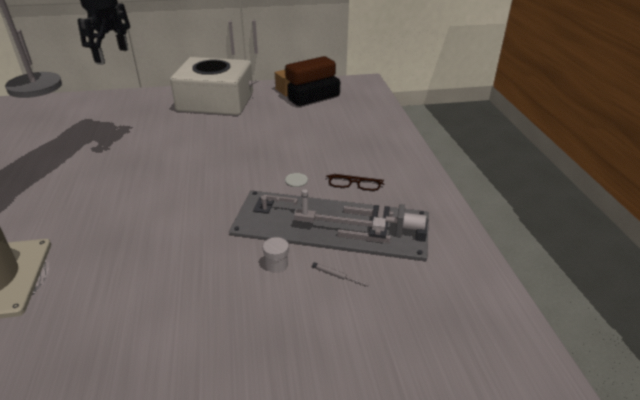

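View pics/top0.png

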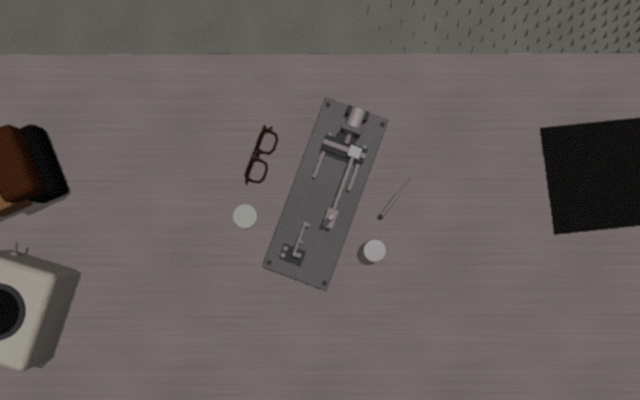

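View pics/wrist0.png

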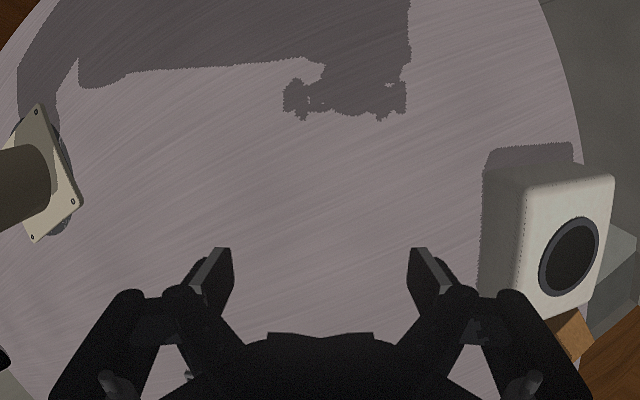

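The side view shows the plate (232–430, 193–255) with the handle at about (305,190–215). In the top view the plate corners are near (326,98), (387,120), (326,290) and (263,268), and the head is at about (331,217).

```bash
cat >> h.py <<'E'
def ray(c,u,v):
    R,_=cv2.Rodrigues(np.array(c['rvec'])); t=np.array(c['tvec']).ravel()
    d=R.T@np.array([(u-c['cx'])/c['fx'],(v-c['cy'])/c['fy'],1.]); return -R.T@t,d
def onz(c,u,v,z):
    o,d=ray(c,u,v); return o+d*(z-o[2])/d[2]
def proj(c,P):
    return cv2.projectPoints(np.array(P,float).reshape(-1,3),np.array(c['rvec'],float),np.array(c['tvec'],float),np.array([[c['fx'],0,c['cx']],[0,c['fy'],c['cy']],[0,0,1.]]),None)[0].reshape(-1,2)
E
python3 - <<'E'
from h import *
t=camera('top'); s=camera('side')
for c,n,roi in((t,'t',(230,80,420,310)),(s,'s',(215,170,445,275))):
    x0,y0,x1,y1=roi
    im=c['color'][y0:y1,x0:x1]
    g=cv2.cvtColor(im,cv2.COLOR_RGB2GRAY); print(n,np.percentile(g,[5,20,40,60,80,95]))
    hsv=cv2.cvtColor(im,cv2.COLOR_RGB2HSV)
    th,m=cv2.threshold(g,0,255,cv2.THRESH_BINARY_INV+cv2.THRESH_OTSU); print(th)
    m=cv2.morphologyEx(m,cv2.MORPH_CLOSE,np.ones((9,9)))
    cs=cv2.findContours(m,0,2)[0]; k=max(cs,key=cv2.contourArea)
    if n=='t':
        b=cv2.boxPoints(cv2.minAreaRect(k))+[x0,y0]; 
    else:
        b=cv2.approxPolyDP(cv2.convexHull(k),6,True)[:,0]+[x0,y0]
    P=[onz(c,*p,.012) for p in b]; print(np.round(b,1).tolist(),np.round(P,4).tolist(), [np.linalg.norm(P[i]-P[i-1]).round(4) for i in range(len(P))])
    cv2.imwrite(f'pics/crop_{n}.png',cv2.resize(im[:,:,::-1],None,fx=min(800/(x1-x0),600/(y1-y0)),fy=min(800/(x1-x0),600/(y1-y0)),interpolation=cv2.INTER_CUBIC))
E
```

```text
t [ 74.  87. 105. 107. 108. 111.]
94.0
[[260.0, 267.4], [324.1, 94.7], [390.1, 119.2], [326.0, 292.0]] [[0.4938, 0.2026, 0.012], [0.8738, 0.0625, 0.012], [0.8185, -0.0833, 0.012], [0.4407, 0.0599, 0.012]] [np.float64(0.1522), np.float64(0.4051), np.float64(0.156), np.float64(0.404)]
s [ 58.   83.  101.6 113.  114.  117. ]
95.0
[[228, 234], [252, 190], [428, 212], [425, 261]] [[0.4453, 0.0522, 0.012], [0.5024, 0.1998, 0.012], [0.8703, 0.0582, 0.012], [0.8128, -0.0875, 0.012]] [np.float64(0.3931), np.float64(0.1583), np.float64(0.3942), np.float64(0.1566)]
```

View pics/crop_t.png

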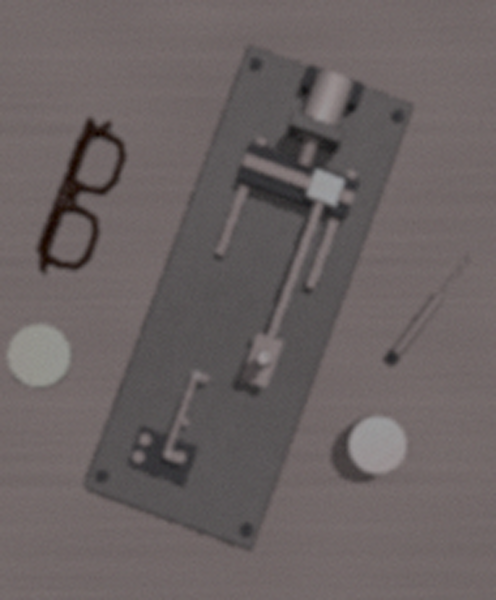

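View pics/crop_s.png

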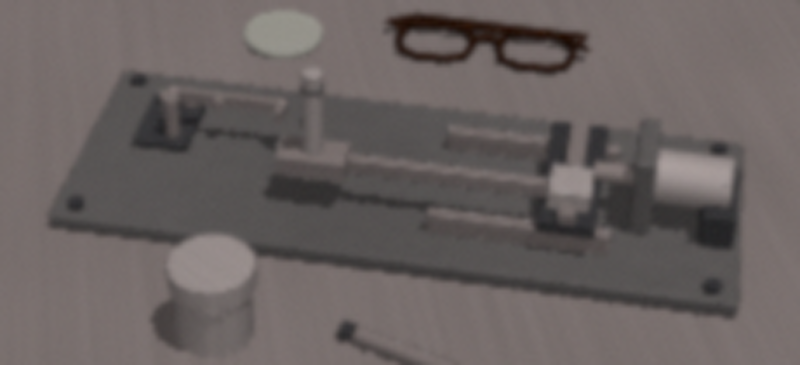

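```bash
python3 - <<'E'
from h import *
import workcell; print([k for k in dir(workcell) if not k.startswith('__')])
try: print(workcell.pinch_z)
except Exception as e: print(e)
t=camera('top'); s=camera('side')
def tri(pt,ps):
    o1,d1=ray(t,*pt);o2,d2=ray(s,*ps)
    A=np.stack([d1,-d2],1);x=np.linalg.lstsq(A,o2-o1,rcond=None)[0]
    p,q=o1+d1*x[0],o2+d2*x[1]; return (p+q)/2,np.linalg.norm(p-q)
print('handle top',tri((330.8,216.1),(304.7,191.0)))
# yaw
b=np.array([[0.4938, 0.2026], [0.8738, 0.0625], [0.8185, -0.0833], [0.4407, 0.0599]])
v=b[1]-b[0]+b[2]-b[3]; print(np.degrees(np.arctan2(v[1],v[0])))
b=np.array([[0.4453, 0.0522], [0.5024, 0.1998],[0.8703, 0.0582], [0.8128, -0.0875]])
v=b[2]-b[1]+b[3]-b[0]; print(np.degrees(np.arctan2(v[1],v[0])))
a=np.radians(-20.7);ex=np.array([np.cos(a),np.sin(a)]);ey=np.array([-ex[1],ex[0]])
C=np.array([.657,.058]);O=C-.105*ex-.005*ey;print('O',O,'handle0',O+.055*ex-.024*ey)
# hook points top crop: pin(175,456), lip end (203,376)
for u,v in((175,456),(203,378),(185,421)):
    p=onz(t,230+u/2.6087,80+v/2.6087,.044)[:2]-O;print(p@ex,p@ey)
E
```

```text
['Unreachable', 'camera', 'get_obs', 'job_done', 'pinch_z']
0.0187
handle top (array([0.60192266, 0.0505906 , 0.10203285]), np.float64(0.0011766681705332566))
-20.498022518096604
-20.932498224974353
O [0.557011   0.09043764] handle0 [0.59997703 0.04854587]
-0.04326104746285281 0.01599219133433011
0.023413603746699183 0.017010535153114393
-0.014137878644572935 0.018386607723241417
```

Triangulation puts the handle top at z = 0.102, which matches the text. Next I move over the handle and turn to align.

Request:
{"method": "move_arm", "body": {"motion": [[85,[-0.7,-0.3,0],0],[85,[-1.5,-0.6,0],-0.2],[85,[-2.3,-0.9,0],-0.4],[85,[-3.1,-1.2,0],-0.6],[85,[-3.9,-1.5,0],-0.8],[85,[-4.7,-1.8,0],-0.9],[85,[-5.5,-2.1,0],-0.9],[85,[-6.3,-2.4,0],-0.9],[85,[-7.0,-2.7,0],-0.9],[85,[-7.4,-2.9,0],-0.9]]}}

```text
clock: 1.35
eef_pos: [0.4874, 0.1624, 0.2312]
tool_rot: [0.172, 0.985, -0.0, 0.0]
ft_force: [-0.5, 0.3, -1.5]
grip_width: 0.085
```

```bash
cat >> h.py <<'E'
from scipy.spatial.transform import Rotation as Rn
def rel(target):
    o=get_obs();R=Rn.from_quat(o['tool_rot']).as_matrix();d=R.T@(np.array(target)-o['eef_pos']);return d/.05
def ang():
    R=Rn.from_quat(get_obs()['tool_rot']).as_matrix();return np.degrees(np.arctan2(-R[1,0],-R[0,0])),R[:,2]
def wray(c,o,u,v):
    dx,dy=u-c['cx'],v-c['cy'];r=np.hypot(dx,dy);th=r/c['fx']
    d=np.array([np.sin(th)*dx/max(r,1e-9),np.sin(th)*dy/max(r,1e-9),np.cos(th)])
    M=np.array(c['mount']);R=Rn.from_quat(o['tool_rot']).as_matrix()
    return o['eef_pos']+R@M[:3,3],R@M[:3,:3]@d
def wonz(c,o,u,v,z):
    p,d=wray(c,o,u,v);return p+d*(z-p[2])/d[2]
def meet(r1,r2):
    A=np.stack([r1[1],-r2[1]],1);x=np.linalg.lstsq(A,r2[0]-r1[0],rcond=None)[0]
    p,q=r1[0]+r1[1]*x[0],r2[0]+r2[1]*x[1];return (p+q)/2,np.linalg.norm(p-q)
E
python3 - <<'E'
from h import *
print(get_obs()['eef_pos'],ang(),rel([.602,.0506,.2]))
E
```

```text
[0.48735136 0.16240817 0.23116973] (np.float64(-19.839107004797647), array([ 5.57795323e-04, -3.65712377e-04, -9.99999778e-01])) [-2.91538743 -1.32515964  0.62549136]
```

Request:
{"method": "move_arm", "body": {"motion": [[85,[-0.6,-0.3,0.1],0.05],[85,[-1.3,-0.6,0.2],0.1],[85,[-2.0,-0.9,0.3],0.15],[85,[-2.4,-1.1,0.4],0.15],[85,[-2.6,-1.2,0.4],0.15],[85,[-2.7,-1.3,0.4],0.15],[85,[-2.7,-1.3,0.4],0.15],[85,[-2.7,-1.3,0.4],0.15],[85,[-2.7,-1.3,0.4],0.15],[85,[-2.7,-1.3,0.4],0.15]]}}

```text
clock: 2.35
eef_pos: [0.5905, 0.0588, 0.2118]
tool_rot: [0.178, 0.984, 0.0, 0.0]
ft_force: [-0.7, -0.4, -0.1]
grip_width: 0.0852
```

```bash
python3 - <<'E'
from h import *
import pickle
o=get_obs();c=camera('wrist');save('w1',c);pickle.dump((o,c),open('w1.pkl','wb'))
print(o['eef_pos'],ang(),rel([.602,.0506,.2]))
E
```

```text
[0.59045981 0.05883819 0.21177759] (np.float64(-20.517435621488264), array([ 4.06693217e-04,  1.39529064e-04, -9.99999908e-01])) [-0.27202318 -0.07161871  0.233969  ]
```

View pics/w1.png

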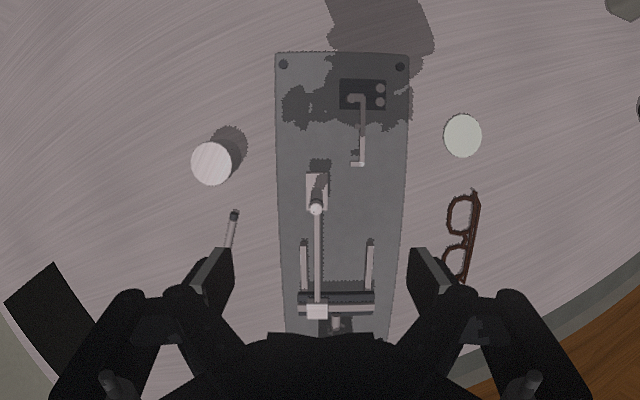

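The wrist view shows the handle top at about (316,209), the head at (316,190), and the hook running from the pin (352,98) to the lip (358,163).

```bash
python3 - <<'E'
from h import *
im=cv2.imread('pics/w1.png')[80:230,270:420]
im=cv2.convertScaleAbs(im,alpha=1.5,beta=0)
cv2.imwrite('pics/w1c.png',cv2.resize(im,None,fx=4,fy=4,interpolation=cv2.INTER_CUBIC))
E
```

```text
(no output)
```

View pics/w1c.png

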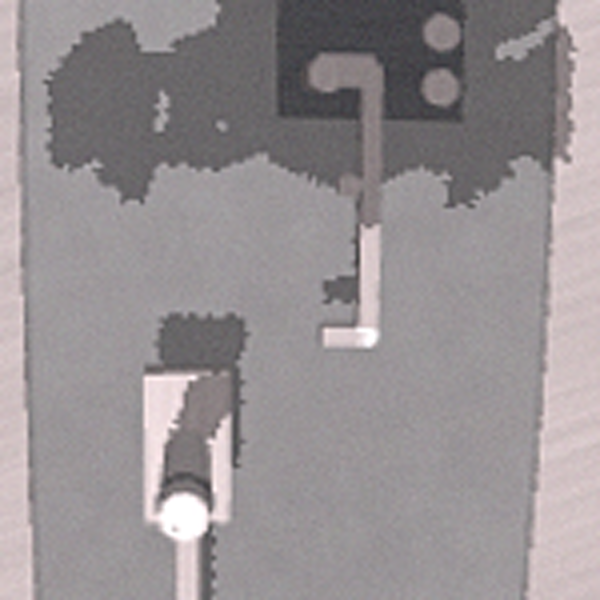

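```bash
python3 - <<'E'
from h import *
import pickle
o,c=pickle.load(open('w1.pkl','rb'))
t=camera('top')
P=lambda u,v:(270+u/4,80+v/4)
h=meet(wray(c,o,*P(184,514)),ray(t,330.8,216.1));print('handle tri',h, 'onz',wonz(c,o,*P(184,514),.102))
a=np.radians(-20.7);ex=np.array([np.cos(a),np.sin(a)]);ey=np.array([-ex[1],ex[0]])
O=np.array([.5570,.0904])
def S(u,v,z):
    p=wonz(c,o,*P(u,v),z)[:2]-O;return np.round([p@ex*1e3,p@ey*1e3],1)
for n,u,v,z in [('handle',184,514,.102),('head rearL',145,374,.046),('rearR',233,370,.046),('frontL',146,521,.046),('frontR',230,521,.046),('lip rear end',322,328,.044),('lip front end',322,346,.044),('lip rear back',358,328,.044),('tongue tip',340,184,.044),('pin',330,72,.044),
 ('plate L',20,100,.012),('plate L',33,560,.012),('plate R',560,60,.012),('plate R',530,560,.012)]:
    print(n,S(u,v,z))
for u,v in((275,54),(408,54)): 
    p=wonz(c,o,u,v,.012)[:2]-O;print('rear corner',p@ex*1e3,p@ey*1e3)
print(rel([h[0][0],h[0][1],.2]))
E
```

```text
handle tri (array([0.60138142, 0.0509136 , 0.10340985]), np.float64(0.0004949531206374175)) onz [0.60190673 0.05096052 0.102     ]
handle [ 55.9 -21. ]
head rearL [ 37.2 -31.7]
rearR [36.  -9.3]
frontL [ 76.6 -31.7]
frontR [76.5 -9.6]
lip rear end [25.3 13.3]
lip front end [30.  13.4]
lip rear back [25.2 22.6]
tongue tip [-11.5  17.1]
pin [-39.6  14.1]
plate L [-33.  -67.4]
plate L [100.6 -67. ]
plate R [-47.2  82.5]
plate R [100.5  82.3]
rear corner -90.41035739771814 -67.3258931364646
rear corner -94.26190199177871 79.63892121979774
[-0.25576001 -0.06791716  0.2336123 ]
```

Height triangulates to 0.103. The hook sits about +3.5 mm in x and +3 mm in y from nominal, so contact should come at about 26.5 mm of sideways travel and a striker reading near 51 mm. Now I descend and look again before closing.

Request:
{"method": "move_arm", "body": {"motion": [[85,[-0.15,-0.04,0.2],0.03],[85,[-0.26,-0.07,0.6],0.03],[85,[-0.26,-0.07,1.0],0.03],[85,[-0.26,-0.07,1.4],0.03],[85,[-0.26,-0.07,1.8],0.03],[85,[-0.26,-0.07,2.2],0.03],[85,[-0.26,-0.07,2.6],0.03],[85,[-0.26,-0.07,2.85],0.03],[85,[-0.26,-0.07,2.95],0.03],[85,[-0.26,-0.07,2.95],0.03]]}}

```text
clock: 3.45
eef_pos: [0.6014, 0.05, 0.063]
tool_rot: [0.18, 0.984, -0.0, -0.001]
ft_force: [-0.1, -0.3, 0.1]
grip_width: 0.0849
```

```bash
python3 - <<'E'
from h import *
o=get_obs();c=camera('wrist');save('w2',c)
print(o['eef_pos'],ang(),o['ft_force'])
h=wonz(c,o,*(0,0),.1) if 0 else None
E
```

```text
[0.60140009 0.04998347 0.06295309] (np.float64(-20.77016867564348), array([ 2.48275011e-04, -1.04210671e-05, -9.99999969e-01])) [-0.05228119 -0.25572314  0.07881024]
```

View pics/w2.png

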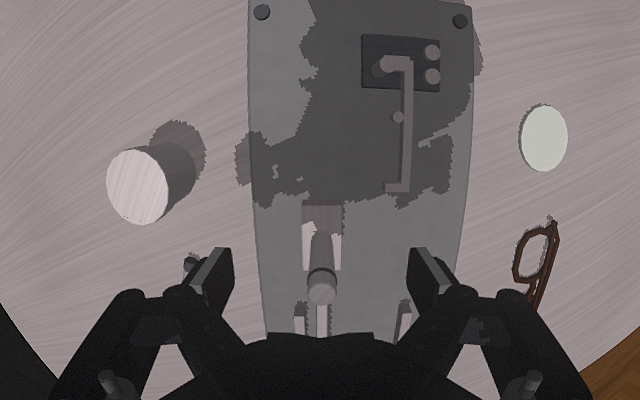

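The handle at (322,292) stands centred between the pads. Closing.

Request:
{"method": "move_arm", "body": {"motion": [[60,[0,0,0],0],[40,[0,0,0],0],[25,[0,0,0],0],[16,[0,0,0],0],[12,[0,0,0],0],[5,[0,0,0],0],[5,[0,0,0],0],[5,[0,0,0],0],[5,[0,0,0],0],[5,[0,0,0],0]]}}

```text
clock: 4.5
eef_pos: [0.6018, 0.0502, 0.064]
tool_rot: [0.18, 0.984, 0.0, 0.0]
ft_force: [-1.0, -0.6, 2.8]
grip_width: 0.0107
```

```bash
python3 - <<'E'
from h import *
o=get_obs();c=camera('wrist');save('w3',c)
print(o['eef_pos'],ang(),o['ft_force'],o['ft_torque'],o['grip_width'])
E
```

```text
[0.60182262 0.05017323 0.06400832] (np.float64(-20.762353696451374), array([ 1.87747114e-04,  5.55911711e-05, -9.99999981e-01])) [-0.98940037 -0.56227409  2.79469355] [0.00680939 0.1679716  0.0441863 ] 0.010676454832832803
```

View pics/w3.png

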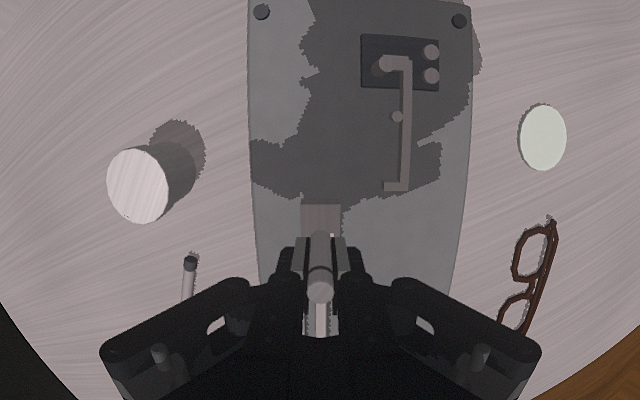

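Request:
{"method": "move_arm", "body": {"motion": [[5,[0.05,0,0],0],[5,[0.18,0,0],0],[5,[0.33,0,0],0],[5,[0.5,0,0],0],[5,[0.68,0,0],0],[5,[0.86,0,0],0],[5,[1.04,0,0],0],[5,[1.2,0,0],0],[5,[1.32,0,0],0],[5,[1.36,0,0],0]]}}

```text
clock: 5.55
eef_pos: [0.5401, 0.0736, 0.0642]
tool_rot: [0.18, 0.984, -0.0, 0.003]
ft_force: [10.0, -4.2, -4.2]
grip_width: 0.0107
```

Request:
{"method": "move_arm", "body": {"motion": [[5,[0,0,0],0],[5,[0,0,0],0],[5,[0,0,0],0],[5,[0,0,0],0],[5,[0,0,0],0],[5,[0,0,0],0],[5,[0,0,0],0],[5,[0,0,0],0],[5,[0,0,0],0],[5,[0,0,0],0]]}}

```text
clock: 6.55
eef_pos: [0.5405, 0.0735, 0.0641]
tool_rot: [0.181, 0.984, -0.0, 0.003]
ft_force: [9.3, -3.4, -5.1]
grip_width: 0.0107
```

```bash
cat >> h.py <<'E'
def rep(n=6):
    import time
    a=np.radians(-20.7);ex=np.array([np.cos(a),np.sin(a),0]);ey=np.array([-ex[1],ex[0],0])
    o=get_obs();p=o['eef_pos']-[.6018,.0502,.064];f=o['ft_force']
    print('t',o['clock'],'back',round(-p@ex*1e3,2),'side',round(p@ey*1e3,2),'dz',round(p[2]*1e3,2),'Fx',round(f@ex,2),'Fy',round(f@ey,2),'Fz',f[2].round(2),'T',o['ft_torque'].round(3),'w',o['grip_width'].round(4),ang()[0].round(2))
E
python3 - <<'E'
from h import *
rep();c=camera('wrist');save('w4',c)
for i in range(4): camera('top');rep()
E
```

```text
Traceback (most recent call last):
  File "h.py", line 30, in rep
    print('t',o['clock'],'back',round(-p@ex*1e3,2),'side',round(p@ey*1e3,2),'dz',round(p[2]*1e3,2),'Fx',round(f@ex,2),'Fy',round(f@ey,2),'Fz',f[2].round(2),'T',o['ft_torque'].round(3),'w',o['grip_width'].round(4),ang()[0].round(2))
                                                                                                                                                                                            ^^^^^^^^^^^^^^^^^^^^^
AttributeError: 'float' object has no attribute 'round'
```

```bash
sed -i "s/o\['grip_width'\].round(4)/o['grip_width']/; s/o\['ft_torque'\].round(3)/np.round(o['ft_torque'],3)/" h.py
python3 - <<'E'
from h import *
rep();o=get_obs();c=camera('wrist');save('w4',c)
im=cv2.convertScaleAbs(c['color'][40:330,230:460,::-1],alpha=1.5)
cv2.imwrite('pics/w4c.png',cv2.resize(im,None,fx=2,fy=2,interpolation=cv2.INTER_CUBIC))
for i in range(4): camera('top');rep()
E
```

```text
t 6.55 back 65.57 side 0.12 dz 0.13 Fx 9.87 Fy 0.06 Fz -5.14 T [-0.728 -1.675  0.022] w 0.010684308582224245 -20.81
t 6.65 back 65.56 side 0.14 dz 0.15 Fx 10.04 Fy 0.51 Fz -4.72 T [-0.661 -1.699  0.032] w 0.010128851187052645 -20.8
t 6.7 back 65.54 side 0.13 dz 0.18 Fx 9.72 Fy -0.16 Fz -3.63 T [-0.661 -1.666  0.013] w 0.010493512158040383 -20.81
t 6.75 back 65.56 side 0.13 dz 0.15 Fx 9.51 Fy 0.48 Fz -4.26 T [-0.682 -1.627  0.05 ] w 0.01023699388402565 -20.81
t 6.8 back 65.55 side 0.13 dz 0.15 Fx 11.37 Fy -0.21 Fz -3.84 T [-0.73  -1.699  0.006] w 0.009866140544919279 -20.81
```

View pics/w4c.png

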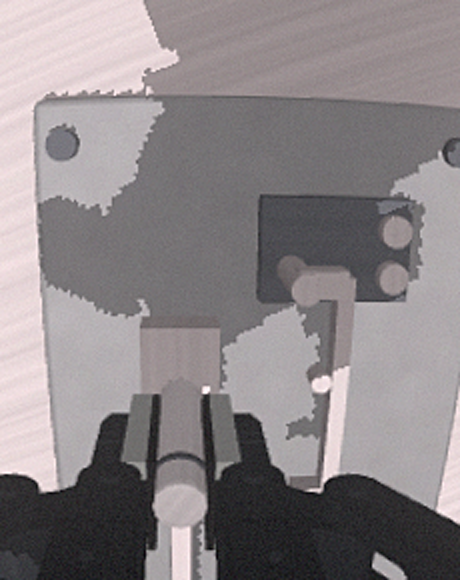

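Force of 10 N agrees with a draw of about 65 mm. I'll add 2.5 mm for margin.

Request:
{"method": "move_arm", "body": {"motion": [[5,[0.02,0,0],0],[5,[0.04,0,0],0],[5,[0.06,0,0],0],[5,[0.06,0,0],0],[5,[0.06,0,0],0],[5,[0.06,0,0],0],[5,[0.06,0,0],0],[5,[0.06,0,0],0],[5,[0.06,0,0],0],[5,[0.06,0,0],0]]}}

```text
clock: 7.8
eef_pos: [0.5379, 0.0745, 0.0642]
tool_rot: [0.181, 0.984, -0.0, 0.003]
ft_force: [10.9, -3.8, -3.7]
grip_width: 0.0104
```

```bash
cat >> h.py <<'E'
a_=np.radians(-20.7);EX=np.array([np.cos(a_),np.sin(a_),0]);EY=np.array([-EX[1],EX[0],0])
def avg(n=10):
    F=[];Q=[];T=[]
    for i in range(n):
        o=get_obs();F.append(o['ft_force']);Q.append(o['eef_pos']);T.append(o['ft_torque']);camera('top')
    f=np.mean(F,0);p=np.mean(Q,0)-[.6018,.0502,.064]
    print('t %.2f back %.2f side %.2f dz %.2f | Fx %.2f Fy %.2f Fz %.2f sd %.2f T'%(o['clock'],-p@EX*1e3,p@EY*1e3,p[2]*1e3,f@EX,f@EY,f[2],np.std(F,0).mean()),np.mean(T,0).round(3))
E
python3 - <<'E'
from h import *
avg()
o=get_obs();c=camera('wrist');save('w5',c)
im=cv2.convertScaleAbs(c['color'][40:330,230:460,::-1],alpha=1.5)
cv2.imwrite('pics/w5c.png',cv2.resize(im,None,fx=2,fy=2,interpolation=cv2.INTER_CUBIC))
def S(u,v,z):
    p=wonz(c,o,230+u/2,40+v/2,z)-np.array([.557,.0904,0]);return (p@EX*1e3).round(1),(p@EY*1e3).round(1)
print(S(140,324,.046),S(220,324,.046))
E
```

```text
t 8.25 back 68.41 side 0.13 dz 0.16 | Fx 10.52 Fy -0.11 Fz -4.29 sd 0.55 T [-0.711 -1.735  0.012]
(np.float64(-33.0), np.float64(-32.4)) (np.float64(-33.0), np.float64(-10.6))
```

View pics/w5c.png

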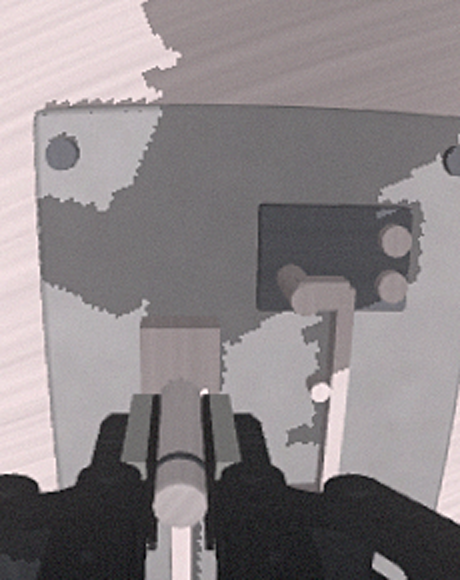

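Request:
{"method": "move_arm", "body": {"motion": [[5,[0,0.03,0],0],[5,[0,0.09,0],0],[5,[0,0.15,0],0],[5,[0,0.21,0],0],[5,[0,0.27,0],0],[5,[0,0.33,0],0],[5,[0,0.38,0],0],[5,[0,0.42,0],0],[5,[0,0.44,0],0],[5,[0,0.44,0],0]]}}

```text
clock: 9.35
eef_pos: [0.5457, 0.0953, 0.0642]
tool_rot: [0.18, 0.984, -0.0, 0.003]
ft_force: [10.7, -3.6, -4.4]
grip_width: 0.0104
```

```bash
python3 - <<'E'
from h import *
avg()
c=camera('wrist');save('w6',c)
im=cv2.convertScaleAbs(c['color'][40:330,230:460,::-1],alpha=1.5)
cv2.imwrite('pics/w6c.png',cv2.resize(im,None,fx=2,fy=2,interpolation=cv2.INTER_CUBIC))
E
```

```text
t 9.80 back 68.37 side 22.25 dz 0.17 | Fx 10.62 Fy 0.11 Fz -4.21 sd 0.45 T [-0.642 -1.778  0.04 ]
```

View pics/w6c.png

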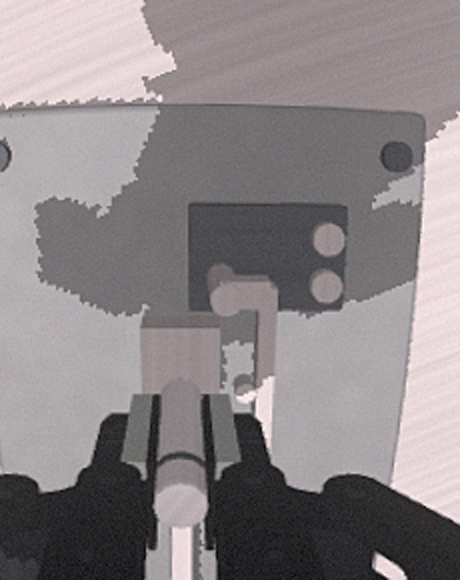

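The gap from the head's side (220) to the tongue (233) is about 3.5–4 mm. Creeping now.

Request:
{"method": "move_arm", "body": {"motion": [[5,[0,0.01,0],0],[5,[0,0.02,0],0],[5,[0,0.03,0],0],[5,[0,0.04,0],0],[5,[0,0.045,0],0],[5,[0,0.05,0],0],[5,[0,0.05,0],0],[5,[0,0.05,0],0],[5,[0,0.05,0],0],[5,[0,0.05,0],0]]}}

```text
clock: 10.9
eef_pos: [0.5465, 0.0974, 0.0642]
tool_rot: [0.181, 0.984, -0.0, 0.003]
ft_force: [9.3, -3.2, -3.8]
grip_width: 0.0104
```

```bash
python3 - <<'E'
from h import *
avg()
c=camera('wrist');save('w7',c)
im=cv2.convertScaleAbs(c['color'][170:270,290:370,::-1],alpha=1.5)
cv2.imwrite('pics/w7c.png',cv2.resize(im,None,fx=6,fy=6,interpolation=cv2.INTER_CUBIC))
E
```

```text
t 11.35 back 68.39 side 24.61 dz 0.14 | Fx 10.28 Fy 0.05 Fz -4.13 sd 0.47 T [-0.676 -1.756  0.047]
```

View pics/w7c.png

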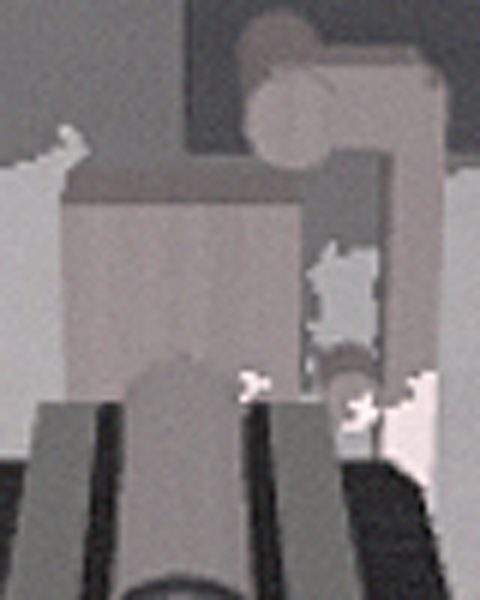

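About 2 mm of gap is left.

Request:
{"method": "move_arm", "body": {"motion": [[5,[0,0.004,0],0],[5,[0,0.008,0],0],[5,[0,0.012,0],0],[5,[0,0.016,0],0],[5,[0,0.02,0],0],[5,[0,0.024,0],0],[5,[0,0.024,0],0],[5,[0,0.024,0],0],[5,[0,0.024,0],0],[5,[0,0.024,0],0]]}}

```text
clock: 12.45
eef_pos: [0.5469, 0.0985, 0.0642]
tool_rot: [0.181, 0.984, -0.0, 0.003]
ft_force: [9.4, -4.6, -4.4]
grip_width: 0.0104
```

```bash
python3 - <<'E'
from h import *
avg()
E
```

```text
t 12.90 back 68.40 side 25.80 dz 0.15 | Fx 10.22 Fy -0.36 Fz -4.08 sd 0.51 T [-0.677 -1.761  0.034]
```

Request:
{"method": "move_arm", "body": {"motion": [[5,[0,0.002,0],0],[5,[0,0.004,0],0],[5,[0,0.006,0],0],[5,[0,0.008,0],0],[5,[0,0.01,0],0],[5,[0,0.01,0],0],[5,[0,0.01,0],0],[5,[0,0.01,0],0],[5,[0,0.01,0],0],[5,[0,0.01,0],0]]}}

```text
clock: 13.95
eef_pos: [0.5471, 0.0989, 0.0641]
tool_rot: [0.181, 0.984, -0.0, 0.003]
ft_force: [8.6, -3.5, -4.0]
grip_width: 0.0106
```

```bash
python3 - <<'E'
from h import *
avg()
E
```

```text
t 14.40 back 68.39 side 26.27 dz 0.15 | Fx 10.33 Fy -0.23 Fz -4.09 sd 0.44 T [-0.682 -1.752  0.052]
```

Request:
{"method": "move_arm", "body": {"motion": [[5,[0,0.002,0],0],[5,[0,0.004,0],0],[5,[0,0.006,0],0],[5,[0,0.008,0],0],[5,[0,0.01,0],0],[5,[0,0.01,0],0],[5,[0,0.01,0],0],[5,[0,0.01,0],0],[5,[0,0.01,0],0],[5,[0,0.01,0],0]]}}

```text
clock: 15.45
eef_pos: [0.5473, 0.0994, 0.0642]
tool_rot: [0.181, 0.984, -0.0, 0.003]
ft_force: [9.3, -4.0, -3.8]
grip_width: 0.0106
```

```bash
python3 - <<'E'
from h import *
avg()
c=camera('wrist');save('w8',c)
im=cv2.convertScaleAbs(c['color'][170:270,290:370,::-1],alpha=1.5)
cv2.imwrite('pics/w8c.png',cv2.resize(im,None,fx=6,fy=6,interpolation=cv2.INTER_CUBIC))
E
```

```text
t 15.90 back 68.40 side 26.78 dz 0.15 | Fx 10.40 Fy -0.41 Fz -4.21 sd 0.43 T [-0.695 -1.753  0.04 ]
```

View pics/w8c.png

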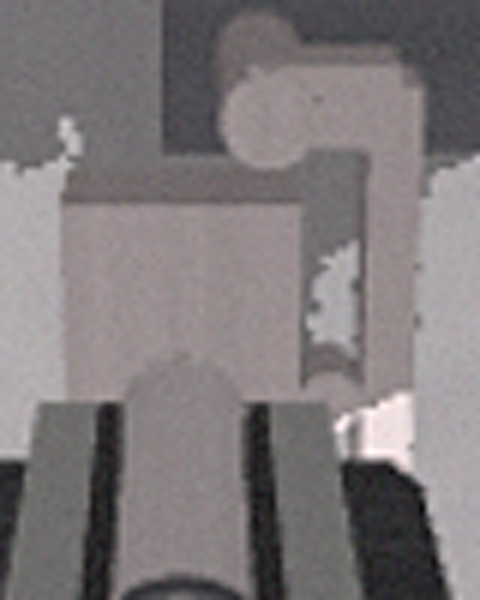

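The tongue tip (about 304) is now almost at the head's side (302).

Request:
{"method": "move_arm", "body": {"motion": [[5,[0,0.002,0],0],[5,[0,0.004,0],0],[5,[0,0.006,0],0],[5,[0,0.008,0],0],[5,[0,0.008,0],0],[5,[0,0.008,0],0],[5,[0,0.008,0],0],[5,[0,0.008,0],0],[5,[0,0.008,0],0],[5,[0,0.008,0],0]]}}

```text
clock: 17.0
eef_pos: [0.5473, 0.0996, 0.0641]
tool_rot: [0.181, 0.984, -0.001, 0.003]
ft_force: [9.2, -5.0, -3.1]
grip_width: 0.0107
```

```bash
python3 - <<'E'
from h import *
avg()
E
```

```text
t 17.45 back 68.40 side 26.93 dz 0.13 | Fx 10.28 Fy -0.74 Fz -3.96 sd 0.52 T [-0.761 -1.724  0.037]
```

Contact is starting: only 0.15 mm of 0.4 mm commanded was reached, and the force has risen. One more small step to confirm.

Request:
{"method": "move_arm", "body": {"motion": [[5,[0,0.002,0],0],[5,[0,0.004,0],0],[5,[0,0.006,0],0],[5,[0,0.006,0],0],[5,[0,0.006,0],0],[5,[0,0.006,0],0],[5,[0,0.006,0],0],[5,[0,0.006,0],0],[5,[0,0.006,0],0],[5,[0,0.006,0],0]]}}

```text
clock: 18.5
eef_pos: [0.5474, 0.0996, 0.0641]
tool_rot: [0.181, 0.984, -0.001, 0.003]
ft_force: [9.0, -5.2, -3.7]
grip_width: 0.0104
```

```bash
python3 - <<'E'
from h import *
avg()
E
```

```text
t 18.95 back 68.41 side 26.99 dz 0.13 | Fx 10.18 Fy -1.22 Fz -3.61 sd 0.38 T [-0.885 -1.703  0.044]
```

Contact on the tongue is confirmed at about 1.2 N with no motion. Now easing forward with a slightly lighter side touch.

Request:
{"method": "move_arm", "body": {"motion": [[5,[-0.01,-0.003,0],0],[5,[-0.04,-0.003,0],0],[5,[-0.07,-0.003,0],0],[5,[-0.1,-0.003,0],0],[5,[-0.13,-0.003,0],0],[5,[-0.16,-0.003,0],0],[5,[-0.19,-0.003,0],0],[5,[-0.21,-0.003,0],0],[5,[-0.22,-0.003,0],0],[5,[-0.22,-0.003,0],0]]}}

```text
clock: 20.0
eef_pos: [0.5572, 0.0959, 0.0641]
tool_rot: [0.181, 0.984, -0.001, 0.002]
ft_force: [8.4, -4.0, -3.0]
grip_width: 0.0101
```

```bash
python3 - <<'E'
from h import *
avg()
c=camera('wrist');save('w9',c)
im=cv2.convertScaleAbs(c['color'][130:270,280:390,::-1],alpha=1.5)
cv2.imwrite('pics/w9c.png',cv2.resize(im,None,fx=4,fy=4,interpolation=cv2.INTER_CUBIC))
E
```

```text
t 20.45 back 57.94 side 26.98 dz 0.09 | Fx 9.04 Fy -0.58 Fz -2.92 sd 0.38 T [-0.728 -1.511  0.019]
```

View pics/w9c.png

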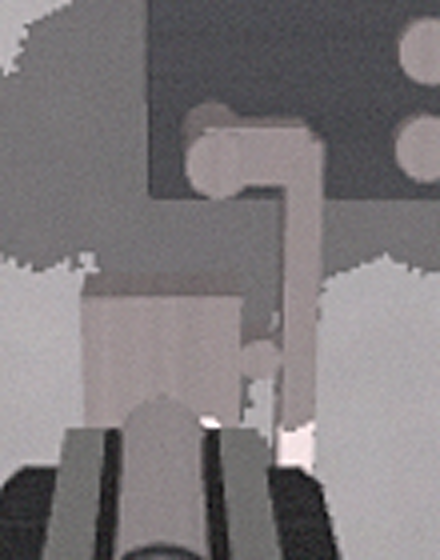

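The head's side touches the tongue at (242,358), and the hook's back is still straight. Continuing.

Request:
{"method": "move_arm", "body": {"motion": [[5,[-0.01,0,0],0],[5,[-0.02,0,0],0],[5,[-0.03,0,0],0],[5,[-0.04,0,0],0],[5,[-0.05,0,0],0],[5,[-0.06,0,0],0],[5,[-0.07,0,0],0],[5,[-0.08,0,0],0],[5,[-0.08,0,0],0],[5,[-0.08,0,0],0]]}}

```text
clock: 21.55
eef_pos: [0.5607, 0.0946, 0.0641]
tool_rot: [0.181, 0.984, -0.001, 0.002]
ft_force: [6.9, -3.2, -2.6]
grip_width: 0.0105
```

```bash
python3 - <<'E'
from h import *
avg()
E
```

```text
t 22.00 back 54.15 side 26.98 dz 0.08 | Fx 8.44 Fy -0.53 Fz -2.32 sd 0.48 T [-0.682 -1.416  0.007]
```

Request:
{"method": "move_arm", "body": {"motion": [[5,[-0.005,0,0],0],[5,[-0.01,0,0],0],[5,[-0.015,0,0],0],[5,[-0.02,0,0],0],[5,[-0.025,0,0],0],[5,[-0.03,0,0],0],[5,[-0.03,0,0],0],[5,[-0.03,0,0],0],[5,[-0.03,0,0],0],[5,[-0.03,0,0],0]]}}

```text
clock: 23.05
eef_pos: [0.562, 0.0941, 0.0641]
tool_rot: [0.181, 0.984, -0.001, 0.002]
ft_force: [6.8, -3.5, -2.0]
grip_width: 0.0104
```

```bash
python3 - <<'E'
from h import *
avg()
E
```

```text
t 23.50 back 52.78 side 26.99 dz 0.09 | Fx 8.20 Fy -0.61 Fz -2.48 sd 0.52 T [-0.634 -1.382  0.   ]
```

Request:
{"method": "move_arm", "body": {"motion": [[5,[-0.005,0,0],0],[5,[-0.01,0,0],0],[5,[-0.015,0,0],0],[5,[-0.02,0,0],0],[5,[-0.025,0,0],0],[5,[-0.03,0,0],0],[5,[-0.03,0,0],0],[5,[-0.03,0,0],0],[5,[-0.03,0,0],0],[5,[-0.03,0,0],0]]}}

```text
clock: 24.55
eef_pos: [0.5628, 0.0938, 0.064]
tool_rot: [0.181, 0.984, -0.0, 0.002]
ft_force: [5.7, -2.9, -1.0]
grip_width: 0.0103
```

```bash
python3 - <<'E'
from h import *
avg()
E
```

```text
t 25.00 back 51.87 side 26.98 dz 0.05 | Fx 6.57 Fy -0.51 Fz -1.13 sd 0.41 T [-0.54  -1.152 -0.005]
```

The lip started taking load at about 52 mm. Keep unloading in small steps.

Request:
{"method": "move_arm", "body": {"motion": [[5,[-0.003,0,0],0],[5,[-0.006,0,0],0],[5,[-0.009,0,0],0],[5,[-0.012,0,0],0],[5,[-0.015,0,0],0],[5,[-0.018,0,0],0],[5,[-0.02,0,0],0],[5,[-0.02,0,0],0],[5,[-0.02,0,0],0],[5,[-0.02,0,0],0]]}}

```text
clock: 26.05
eef_pos: [0.5628, 0.0939, 0.0639]
tool_rot: [0.18, 0.984, -0.0, 0.0]
ft_force: [3.1, -4.2, 1.3]
grip_width: 0.0105
```

```bash
python3 - <<'E'
from h import *
avg()
c=camera('wrist');save('w10',c)
im=cv2.convertScaleAbs(c['color'][130:270,280:390,::-1],alpha=1.5)
cv2.imwrite('pics/w10c.png',cv2.resize(im,None,fx=4,fy=4,interpolation=cv2.INTER_CUBIC))
E
```

```text
t 26.50 back 51.87 side 27.08 dz -0.05 | Fx 4.37 Fy -2.27 Fz 1.91 sd 0.48 T [-0.747 -0.735 -0.007]
```

View pics/w10c.png

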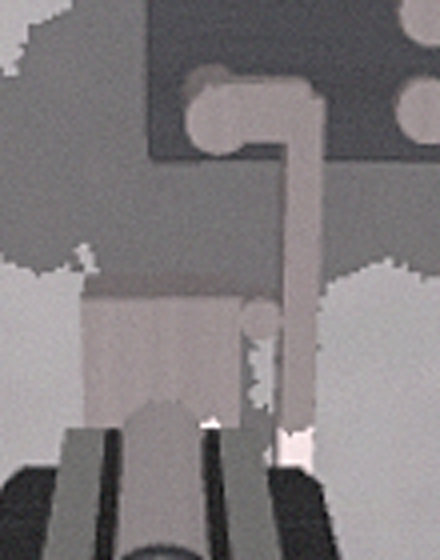

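As the load transferred, arm compliance pushed the head sideways onto the tongue (2.3 N). I'll relieve that first.

Request:
{"method": "move_arm", "body": {"motion": [[5,[0,-0.003,0],0],[5,[0,-0.006,0],0],[5,[0,-0.009,0],0],[5,[0,-0.012,0],0],[5,[0,-0.015,0],0],[5,[0,-0.015,0],0],[5,[0,-0.015,0],0],[5,[0,-0.015,0],0],[5,[0,-0.015,0],0],[5,[0,-0.015,0],0]]}}

```text
clock: 27.6
eef_pos: [0.5628, 0.0936, 0.0639]
tool_rot: [0.18, 0.984, 0.0, 0.0]
ft_force: [4.7, -0.4, 2.0]
grip_width: 0.0105
```

```bash
python3 - <<'E'
from h import *
avg()
E
```

```text
t 28.05 back 51.87 side 26.80 dz -0.10 | Fx 4.84 Fy 1.56 Fz 1.74 sd 0.49 T [-0.113 -1.033  0.003]
```

Request:
{"method": "move_arm", "body": {"motion": [[5,[-0.003,0,0],0],[5,[-0.006,0,0],0],[5,[-0.009,0,0],0],[5,[-0.012,0,0],0],[5,[-0.015,0,0],0],[5,[-0.018,0,0],0],[5,[-0.018,0,0],0],[5,[-0.018,0,0],0],[5,[-0.018,0,0],0],[5,[-0.018,0,0],0]]}}

```text
clock: 29.1
eef_pos: [0.5628, 0.0934, 0.0638]
tool_rot: [0.18, 0.984, 0.0, -0.001]
ft_force: [1.2, 2.5, 5.3]
grip_width: 0.0104
```

```bash
python3 - <<'E'
from h import *
avg()
E
```

```text
t 29.55 back 51.70 side 26.62 dz -0.22 | Fx -0.59 Fy 2.61 Fz 5.25 sd 0.55 T [ 0.592 -0.2    0.002]
```

The hook now carries essentially all the pull. I'll relax the leftover side and vertical load before release.

Request:
{"method": "move_arm", "body": {"motion": [[5,[0,0.002,-0.001],0],[5,[0,0.004,-0.002],0],[5,[0,0.006,-0.004],0],[5,[0,0.008,-0.006],0],[5,[0,0.01,-0.006],0],[5,[0,0.01,-0.006],0],[5,[0,0.01,-0.006],0],[5,[0,0.01,-0.006],0],[5,[0,0.01,-0.006],0],[5,[0,0.01,-0.006],0]]}}

```text
clock: 30.6
eef_pos: [0.563, 0.0934, 0.0639]
tool_rot: [0.18, 0.984, -0.0, -0.001]
ft_force: [-2.7, 1.9, 4.4]
grip_width: 0.0104
```

```bash
python3 - <<'E'
from h import *
avg()
c=camera('wrist');save('w11',c)
im=cv2.convertScaleAbs(c['color'][130:270,280:390,::-1],alpha=1.5)
cv2.imwrite('pics/w11c.png',cv2.resize(im,None,fx=4,fy=4,interpolation=cv2.INTER_CUBIC))
E
```

```text
t 31.05 back 51.55 side 26.77 dz -0.11 | Fx -3.99 Fy 1.14 Fz 4.50 sd 0.59 T [0.516 0.557 0.019]
```

View pics/w11c.png

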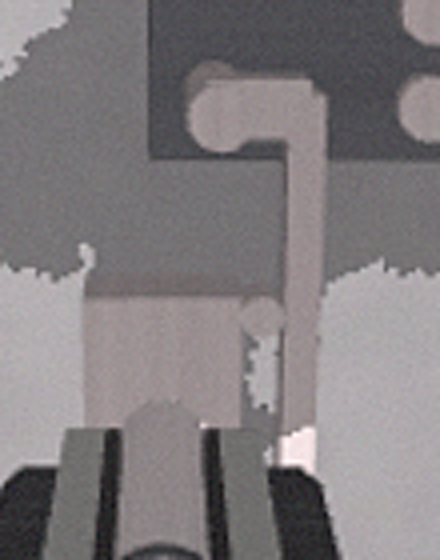

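The push forward has grown to 4 N, so I back off.

Request:
{"method": "move_arm", "body": {"motion": [[5,[0.004,0.001,0],0],[5,[0.008,0.002,-0.002],0],[5,[0.012,0.003,-0.004],0],[5,[0.012,0.004,-0.004],0],[5,[0.012,0.004,-0.004],0],[5,[0.012,0.004,-0.004],0],[5,[0.012,0.004,-0.004],0],[5,[0.012,0.004,-0.004],0],[5,[0.012,0.004,-0.004],0],[5,[0.012,0.004,-0.004],0]]}}

```text
clock: 32.15
eef_pos: [0.5631, 0.0937, 0.0641]
tool_rot: [0.18, 0.984, -0.0, 0.0]
ft_force: [-1.4, -0.5, 0.6]
grip_width: 0.0105
```

```bash
python3 - <<'E'
from h import *
avg(4);avg(4)
E
```

```text
t 32.30 back 51.57 side 26.96 dz 0.15 | Fx -1.08 Fy -0.98 Fz -0.59 sd 0.44 T [-0.076  0.212  0.002]
t 32.50 back 51.56 side 27.00 dz 0.19 | Fx -0.49 Fy -1.37 Fz -1.25 sd 0.49 T [-0.121  0.169  0.013]
```

Forces are near zero on all axes (the controller creeps slowly), so I release now.

Request:
{"method": "move_arm", "body": {"motion": [[5,[-0.002,-0.004,0.002],0],[5,[-0.002,-0.005,0.002],0],[14,[-0.002,-0.005,0.002],0],[20,[-0.002,-0.005,0.002],0],[30,[-0.002,-0.005,0.002],0],[45,[-0.002,-0.005,0.002],0],[60,[-0.002,-0.005,0.002],0],[70,[-0.002,-0.005,0.002],0],[70,[-0.002,-0.005,0.002],0],[70,[-0.002,-0.005,0.002],0]]}}

```text
clock: 33.55
eef_pos: [0.5631, 0.0936, 0.0642]
tool_rot: [0.18, 0.984, 0.0, -0.0]
ft_force: [-0.4, -0.3, 0.1]
grip_width: 0.07
```

```bash
python3 - <<'E'
from h import *
print(get_obs()['grip_width'])
avg(4)
c=camera('wrist');save('w12',c)
E
```

```text
0.07004591371416334
t 33.70 back 51.60 side 26.93 dz 0.19 | Fx 0.13 Fy 0.19 Fz 0.23 sd 0.38 T [0.007 0.006 0.003]
```

View pics/w12.png

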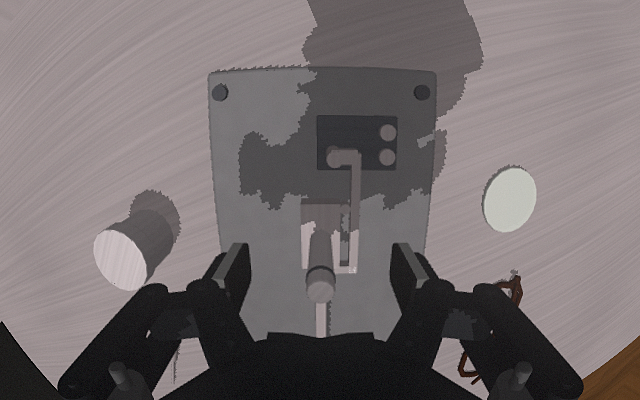

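The arm stays cocked: the head (302–345, 200–270) sits inside the hook with the lip in front of its shoulder at about (345,268). Now I lift straight up.

Request:
{"method": "move_arm", "body": {"motion": [[70,[0,0,-0.2],0],[70,[0,0,-0.5],0],[70,[0,0,-0.9],0],[70,[0,0,-1.3],0],[70,[0,0,-1.7],0],[70,[0,0,-2.1],0],[70,[0,0,-2.5],0],[70,[0,0,-2.7],0],[70,[0,0,-2.7],0],[70,[0,0,-2.7],0]]}}

```text
clock: 34.8
eef_pos: [0.5628, 0.0936, 0.1988]
tool_rot: [0.18, 0.984, -0.0, -0.0]
ft_force: [0.8, -0.2, -0.4]
grip_width: 0.07
```

```bash
python3 - <<'E'
from h import *
avg(4)
o=get_obs();c=camera('wrist');save('w13',c)
im=cv2.convertScaleAbs(c['color'][80:240,240:400,::-1],alpha=1.5)
cv2.imwrite('pics/w13c.png',cv2.resize(im,None,fx=3.7,fy=3.7,interpolation=cv2.INTER_CUBIC))
save('top2',camera('top'))
E
```

```text
t 34.95 back 52.11 side 26.64 dz 134.21 | Fx 0.32 Fy 0.09 Fz -0.02 sd 0.31 T [ 0.007  0.015 -0.03 ]
```

View pics/w13c.png

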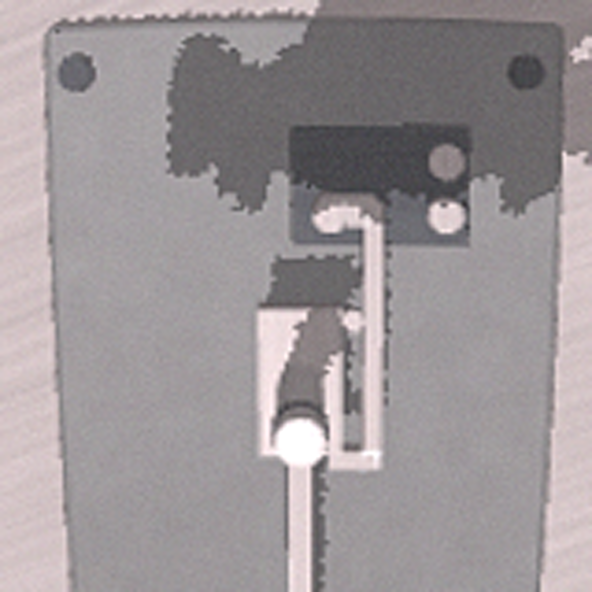

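View pics/top2.png

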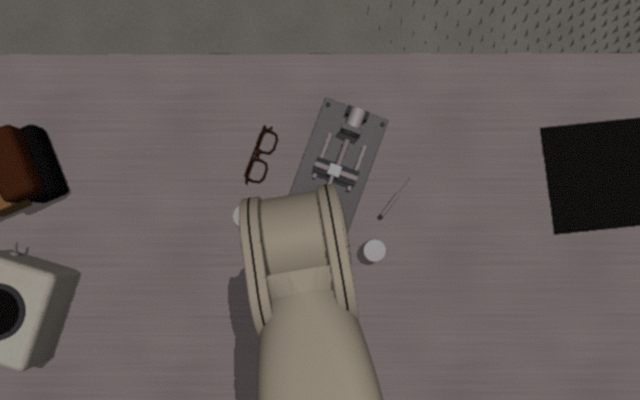

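The arm is cocked: the tongue touches the head's side at about (350,320), and the lip at about (358,460) holds the shoulder with the hook parallel and closed. The frame, screwdriver and canister are where they were. The lens is partly hidden in the top view but was undisturbed in the wrist view. Handing in.

```bash
python3 - <<'E'
from h import *
print(job_done())
E
```

```text
the job is handed in; nothing more can be done
None
```

The pin setter is cocked and released, and the job was handed in at about 35 s of the 72 s allowed. `job_done()` reports no verdict, so the result below rests on my own checks.

**What I did:**
- I gripped the upright handle and drew the arm back to about 68 mm.
- I slid it sideways until the head touched the tongue, at about 27 mm of travel and 1.2 N.
- I eased it forward until the lip took the load, at about 52 mm drawn. I then trimmed the remaining hand forces to near zero, opened the gripper and lifted clear.

**Last checks:**
- **Cocked state:** After the lift, the wrist picture shows the head inside the hook, its side at the tongue, its shoulder behind the lip and the hook straight. The wrist force read about 0.
- **Bystanders:** The frame, screwdriver and canister look unmoved in the top view. The lens was partly hidden by the robot there, but the earlier wrist view after release showed it in place.

**What did not go smoothly:**
- **Forces during handover:** The arm's compliance and slow controller creep made the hand forces wander. The side force on the tongue briefly reached about 2.3 N, below the 3 N that starts to turn the hook. The hand also pushed about 4 N forward, which I estimate put about 13 N on the lip against the 18 N limit. I backed both off before letting go.
- **Camera offset:** The camera-based setter frame was about 1 to 3 mm off the plate's nominal edges. I therefore relied on relative measurements and touch for the contacts.

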